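# Level the hinged bench plate with a wedge

## Task

The hinged aluminium plate on the bench is low at its free end. Take the orange wedge by its tab, keep it flat on the bench and ease it, toe first, under the steel jack foot at the plate's low corner until the bubble of the red level on top rests between its two black lines, then let go and leave the wedge there carrying the plate. Push gently and do not drive the bubble past centre to the other end of the vial, do not touch the plate or its stand with the robot, and leave the other things where they are.

Things in the scene. Friction and masses are not known exactly. Their poses are not given: they have to be found in the camera images.
- stand: Fixed dark steel stand of the hinged plate. Origin on the bench under the plate's middle; +x runs level from the plate's free (low) end to its hinge, z up. Parts (mm): hinge block 50 x 190 x 38 high at x 120; stop post 26 across, 32 high at x -115, y 60, on which the low plate rests; bar 30 wide, 8 high at y 60 joining them. The wedge's way along y -55 is clear up to the block.
- hinge_line (a point): Middle of the plate's hinge axis: stand x 120 mm, 40 mm over the bench, axis along the stand's y. The aluminium plate spans stand x -145 to 145, y -90 to 90 mm, 10 mm thick; level, its underside is 40 mm over the bench. It starts 2 degrees low, so its free edge is about 9 mm lower. It turns freely and weighs 0.8 to 1.6 kg.
- foot_spot (a point): Point on the bench at stand x -120, y -55 mm, right under the steel jack foot of the plate's low corner (stud with a ball end 18 mm across, 25 mm in from the free edge; its yellow head shows on top). At the start the ball hangs 4 to 12 mm over the bench, varying and not measured; with the plate level it is 8.4 mm higher. The wedge goes in over this point along the stand's +x.
- bubble (a joint): Level reading (m): middle of the white bubble (18 mm long) from the middle of the vial, positive towards the hinge. It runs to the high end: about 0.020 at the start, 0 level, negative when the free end is too high; 10 mm per degree, ends at +-0.030. Black lines 12 mm either side of the middle: the bubble is between them within +-0.003.
- vial_mid (a point): Middle of the yellow-green vial (78 mm long) in the top of the red level, about 73 mm over the bench. The level, 230 x 26 x 20 mm, is fixed on the plate along the stand's x at y 20 mm.
- wedge: Loose orange plastic wedge, 168 x 36 mm, 0.1 to 0.16 kg. Origin on its underside below the tab's middle, at the thick end; +x to the toe, z up. 24 mm thick from x -14 to 44 mm, then the top slopes evenly (1 in 5) to 2 mm at the toe, x 154 mm. Upright tab on the thick end: 16 mm (x) by 24 mm (y), top 56 mm over the bench. Friction holds it where it is pushed to, under load too.
- wedge_toe (a point): Middle of the wedge's toe edge, on its underside, 154 mm ahead of the wedge's origin.
- tape_roll: Bystander: blue ring 68 mm across, 25 mm high; origin under its centre.
- tub: Bystander: white tub with black cap, 56 mm across, 65 mm high; origin under its centre.
- screwdriver: Bystander: screwdriver with red handle, lying along its x axis.
- spray_can: Bystander: can with red cap, 60 mm across, 150 mm high; origin under its centre.
- hammer: Bystander: hammer, lying along its x axis.
- packer: Bystander: dark steel block 70 x 40 x 16 mm; origin under its centre.
Things that resemble listed ones, but are neither listed nor needed, are in the scene too. There is more than one size of the wedge; the one meant has the size given above.

How it is judged:
By the outcome, as a careful person would: the job done as asked, in the order asked, and still so for the second after the job is handed in, with the robot touching nothing.
It also fails if it takes over 61 s, if anything falls off the work surface, if the arm or the gripper's body presses on something with over 40 N, if the wrist force passes 120 N, or if a joint passes its speed limit or range.

## Robot

A 6-joint arm with a two-finger parallel gripper is mounted at the origin on the work surface. World frame = base frame: x ahead of the robot, y to its left, z up, the work surface at z = 0. Lengths are in m, angles in degrees, forces in N, time in s.
With the tool pointing down it reaches from about 0.25 to 0.725 m from the base axis. Payload 9.7 kg.
Tool frame: the origin (TCP) lies at the very end of the fingers, on their centre line; the grasp point (between the pads) lies 19 mm behind it (bot.pinch_z is the distance from the TCP to the grasp point, in m); x points along the fingers, z is the direction in which the jaws open and shut, and the axes are right-handed (so a half turn about x gives the same grasp; the last joint's range is limited). The gripper opens to 85 mm and grips with 20 to 120 N. Pads are 22 mm wide; open, the fingers measure 114 mm over their backs; the gripper's body (76 mm by 85 mm) begins 54 mm behind the grasp point. The pads swing forward as they close: fully open they stand 13 mm farther back than shut.
Start: joints at [-73.052, 4.979, 10.078, 95.1, 0, 90], TCP at [0.16, -0.526, 0.231] pointing down, gripper open.
Joint ranges: [-179.16, 179.16], [-48.56, 103.87], [-65.8, 70.77], [-126.05, 130.52], [-82.76, 87.17], [-180, 180]. Speed limits (degrees/s): [127.2, 127.2, 147.25, 180, 180, 180].

## Interface

Orientations are given as [roll, pitch, yaw] about the fixed x, y, z axes, in that order (R = Rz(yaw) Ry(pitch) Rx(roll)).
In Python, from workcell import bot gives the robot as it stands.
- The arm moves only by the tool play_rows, never from a script. Its argument "rows" is a list of rows, each a list of 3 entries, a list of its own where there are three numbers: the shift along the tool's x, y, z in cm, then the turn about the tool's x in degrees, then the finger opening in cm, from 0 to 8.54. A call has 1 to 12 rows; each row is the pose to reach, as a shift and turn from the pose commanded when the call began, along the tool's axes at that moment; what a row does not reach only later rows make up. A row lasts 1/12 s, in which the tool goes at most 41.7 mm and 7.16 degrees, less where a joint would pass 70% of its speed; a pose out of reach is approached as far as the arm can. A call with a gripper value outside its range is refused whole. The fingers move at their own pace and stop on an object; "squeeze" is the grip in N (left out, the last holds). Time passes only in rows, so rows that repeat a pose let the fingers close. It gives the time, the measured TCP pose, the force and the opening at its end, in the units of the state.
- bot.get_obs(): the state, without advancing time (a new reading comes with each control period).
- bot.camera(name): name is "side" or "top" or "wrist"; returns (picture, depth): 384x512x3 uint8, blue, green, red; 384x512 float32, m along the optical axis (not along the pixel's ray), 0 where there is no reading.
- bot.camera_model(name): a dict with "fx", "fy", "cx", "cy" (pixels), "origin" and "attitude" of the camera in the world; the wrist camera has in their place "mount" (4x4, takes a point from camera to tool coordinates, whose origin is the TCP and whose axes are the tool frame's). Camera axes: x right, y down, z forward; pixel columns grow to the right and rows downward; lengths in m; the calibration is good to about 2 mm. A picture is of the moment at which its call begins: read the wrist's pose just before it. camera_model takes no time and is no camera call.
- bot.job_done(): hands the job in, once; it reports no verdict.
The state is a dict: "time": time; "q": joint angles; "qd": joint speeds; "joint_efforts": joint torques, N m; "ee_pos": TCP position; "tcp_rot": TCP orientation; "wrist_force": force on the tool from outside, world axes, zero at the start; "torque": the same for the moment, N m; "opening": finger opening in m.
Only numpy, scipy, OpenCV 4.12 (cv2) and the standard library are available. Lean on these libraries where they do the work, as an engineer would, in place of code of your own. Each camera call takes 0.05 s, during which the arm holds its last target.

## Working session

There is one attempt and no reset: what is moved stays moved. The work goes in short steps, Python scripts to look and compute and a tool call to move; the robot and the scene stay as the last step left them, time stands still between calls to the robot, and variables do not carry over. Pictures are saved under pics/ and viewed, and the job is handed in when it is done.

Besides the shell and the picture viewer there is one more tool, called after "Request:" in YAML: its name, and indented under it one key for each argument. play_rows: Moves the arm, as the interface text tells. Its arguments: {"type":"object","properties":{"rows":{"type":"array"},"squeeze":{"type":"number"}},"required":["rows"]}

```bash
mkdir -p pics; ls; cat > h.py <<'E'
import numpy as np, cv2
from workcell import bot
from scipy.spatial.transform import Rotation as R
def snap(name,fn):
    p,d=bot.camera(name); cv2.imwrite('pics/%s.png'%fn,p); np.save('pics/%s.npy'%fn,d); return p,d
E
python3 - <<'E'
from h import *
o=bot.get_obs(); print(o)
for n in ['top','side','wrist']:
    print(n,bot.camera_model(n)); snap(n,n+'0')
E
```

```text
pics
{'time': 0.0, 'q': array([-7.30527474e+01,  5.01253787e+00,  1.00345726e+01,  9.50984649e+01,
       -9.83815582e-04,  8.99996453e+01]), 'qd': array([ 0.04306542, -0.0703166 , -0.02205885,  0.00212722,  0.06468188,
        0.03013466]), 'joint_efforts': array([ 1.93938315e-03, -5.20387745e+01,  4.64801466e+01,  1.63292029e-02,
        8.24206631e-05,  8.86342860e-06]), 'ee_pos': array([ 0.16025172, -0.52590762,  0.23057032]), 'tcp_rot': array([-179.2628794 ,   89.92356353,  107.68472849]), 'wrist_force': array([-0.219832  , -0.59327715,  0.52604853]), 'torque': array([ 0.00457603,  0.01185989, -0.03942019]), 'opening': 0.08540041497926662}
top {'fx': 455.9204585149885, 'fy': 455.9204585149885, 'cx': 259.8851996187629, 'cy': 188.2699029141404, 'origin': array([ 0.11828356, -0.05366366,  1.89043398]), 'attitude': array([-1.67346546e+02, -1.31910439e-01, -8.65665419e+01])}
side {'fx': 411.13327417723, 'fy': 411.13327417723, 'cx': 258.16582481375787, 'cy': 193.12030785465046, 'origin': array([ 1.22379451, -0.64382092,  0.99666131]), 'attitude': array([-135.03465673,   -1.15457686,   49.64458249])}
wrist {'fx': 280.4271333787477, 'fy': 280.4271333787477, 'cx': 258.18897232476735, 'cy': 187.80604791465734, 'mount': array([[ 4.61674095e-04, -2.88587241e-01,  9.57453493e-01,
        -1.42283385e-01],
       [ 8.34187721e-04, -9.57453151e-01, -2.88587541e-01,
         7.25262279e-02],
       [ 9.99999545e-01,  9.31929339e-04, -2.01295384e-04,
        -9.75047215e-04],
       [ 0.00000000e+00,  0.00000000e+00,  0.00000000e+00,
         1.00000000e+00]])}
```

View pics/top0.png

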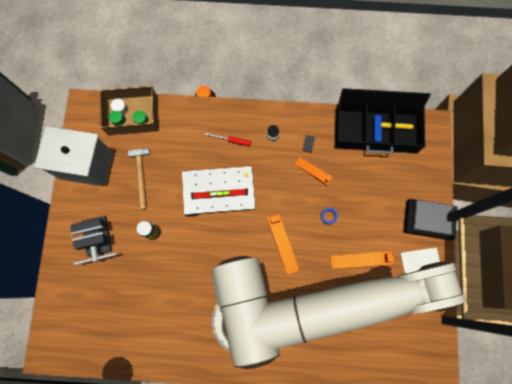

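View pics/side0.png

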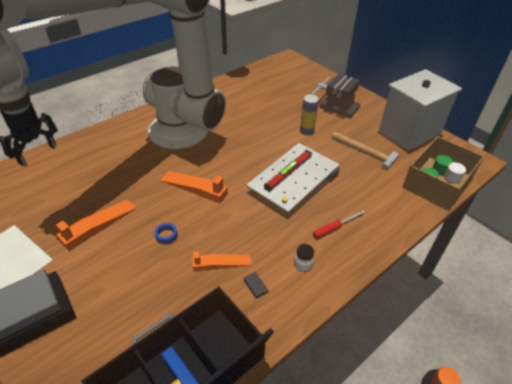

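View pics/wrist0.png

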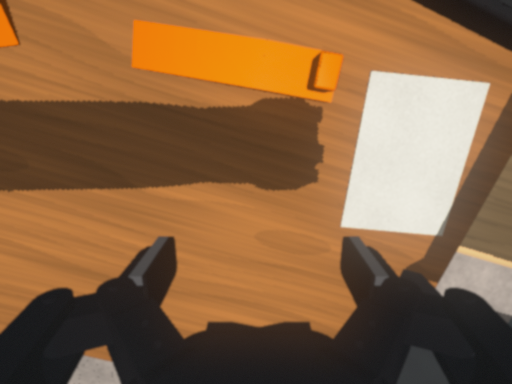

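```bash
cat >> h.py <<'E'
def pose(name,obs=None):
    m=bot.camera_model(name)
    if 'mount' in m:
        o=obs or bot.get_obs()
        T=np.eye(4);T[:3,:3]=R.from_euler('xyz',o['tcp_rot'],degrees=True).as_matrix();T[:3,3]=o['ee_pos']
        return T@m['mount'],m
    T=np.eye(4);T[:3,:3]=R.from_euler('xyz',m['attitude'],degrees=True).as_matrix();T[:3,3]=m['origin'];return T,m
def onz(uv,z,TM):
    T,m=TM; r=T[:3,:3]@np.array([(uv[0]-m['cx'])/m['fx'],(uv[1]-m['cy'])/m['fy'],1]); o=T[:3,3]
    return o+r*(z-o[2])/r[2]
def proj(p,TM):
    T,m=TM; c=T[:3,:3].T@(np.asarray(p)-T[:3,3]); return np.array([m['cx']+m['fx']*c[0]/c[2],m['cy']+m['fy']*c[1]/c[2]])
def cloud(d,TM):
    T,m=TM; v,u=np.mgrid[:d.shape[0],:d.shape[1]]
    P=np.stack([(u-m['cx'])/m['fx']*d,(v-m['cy'])/m['fy']*d,d],-1); return P@T[:3,:3].T+T[:3,3]
def crop(p,x0,y0,w,h,k,fn):
    cv2.imwrite('pics/%s.png'%fn,cv2.resize(p[y0:y0+h,x0:x0+w],None,fx=k,fy=k,interpolation=cv2.INTER_CUBIC))
E
python3 - <<'E'
from h import *
p=cv2.imread('pics/top0.png'); crop(p,170,130,250,150,3.2,'top0c')
p=cv2.imread('pics/side0.png'); crop(p,40,130,310,160,2.58,'side0c')
TM=pose('top')
d=np.load('pics/top0.npy');C=cloud(d,TM)
p=cv2.imread('pics/top0.png');hsv=cv2.cvtColor(p,cv2.COLOR_BGR2HSV)
m=((abs(hsv[...,0].astype(int)-11)<6)&(hsv[...,1]>225)&(hsv[...,2]>140)).astype(np.uint8)
n,l,s,c=cv2.connectedComponentsWithStats(m)
for i in range(1,n):
    if s[i,4]>40:
        P=C[l==i]; r=cv2.minAreaRect(P[:,:2].astype(np.float32)*1000)
        print(c[i],s[i,4],P.mean(0).round(3),P[:,2].min().round(3),P[:,2].max().round(3),r)
E
```

```text
(no output)
```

View pics/top0c.png

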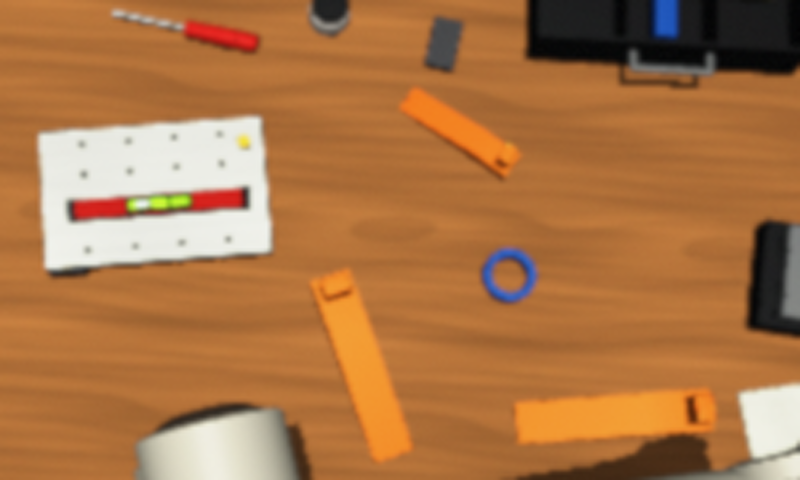

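View pics/side0c.png

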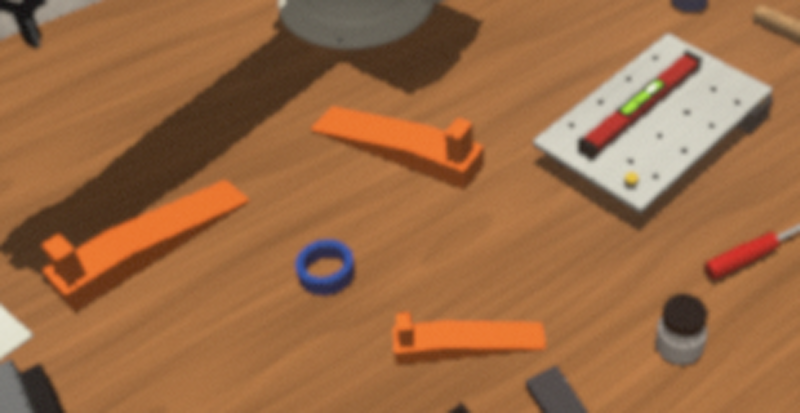

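```bash
python3 - <<'E'
from h import *
TM=pose('top')
d=np.load('pics/top0.npy');C=cloud(d,TM)
p=cv2.imread('pics/top0.png');hsv=cv2.cvtColor(p,cv2.COLOR_BGR2HSV)
print(p[244,283],hsv[244,283],hsv[171,314],hsv[200,300],d[244,283],d[171,314])
m=((hsv[...,0]<=18)&(hsv[...,0]>=8)&(hsv[...,1]>200)&(hsv[...,2]>190)).astype(np.uint8)
n,l,s,c=cv2.connectedComponentsWithStats(m)
for i in range(1,n):
    if s[i,4]>40:
        P=C[l==i]; r=cv2.minAreaRect(P[:,:2].astype(np.float32)*1000)
        print(c[i],s[i,4],P.mean(0).round(3),P[:,2].min().round(3),P[:,2].max().round(3),r)
f=lambda u,v:(170+u/3.2,130+v/3.2)
for n,uv,z in [('C tab',(508,153),.05),('C toe',(410,98),0.002),('head',(245,142),.04),('p1',(40,132),.05),('p2',(262,118),.042),('p3',(271,252),.042),('p4',(46,270),.05),('A tab',(335,287),.05),('A toe',(392,455),0),('B tab',(700,408),.05),('B toe',(516,422),0)]:
    print(n,onz(f(*uv),z,TM).round(4))
E
```

```text
[ 50 155 244] [ 16 203 244] [ 14 218 243] [ 14 174 179] 1.8571662 1.9327476
[203.08571429  91.44761905] 105 [ 1.237  0.342 -0.596] -0.644 1.89 ((695.22314453125, 170.93490600585938), (1235.876708984375, 76.31464385986328), 17.737125396728516)
[312.98187311 170.08459215] 331 [ 0.628 -0.251  0.029] -0.008 1.89 ((407.0599060058594, -124.20506286621094), (168.5052032470703, 570.1556396484375), 59.808143615722656)
[283.13461538 246.02083333] 624 [ 0.301 -0.142  0.029] -0.008 1.89 ((269.19598388671875, -136.95130920410156), (149.34954833984375, 310.7094421386719), 86.77828216552734)
[383.55384615 258.31794872] 195 [ 0.274 -0.543  0.055] -0.007 1.89 ((215.86599731445312, -322.71441650390625), (53.68592834472656, 569.87744140625), 14.553553581237793)
[343.3183391  260.88927336] 289 [ 0.257 -0.39   0.014] -0.008 0.03 ((257.9207458496094, -394.9716491699219), (49.84552001953125, 107.04802703857422), 5.515079021453857)
C tab [ 0.5928 -0.3164  0.05  ]
C toe [ 0.6734 -0.1896  0.002 ]
head [0.5894 0.0262 0.04  ]
p1 [0.5841 0.2934 0.05  ]
p2 [0.6227 0.006  0.042 ]
p3 [ 0.4453 -0.0169  0.042 ]
p4 [0.4033 0.2681 0.05  ]
A tab [ 0.4037 -0.1012  0.05  ]
A toe [ 0.1998 -0.1865  0.    ]
B tab [ 0.2786 -0.5651  0.05  ]
B toe [ 0.251  -0.3434  0.    ]
```

```bash
cat >> h.py <<'E'
def rot(): return R.from_euler('xyz',bot.get_obs()['tcp_rot'],degrees=True).as_matrix()
def shift(p):
    "cm along tool axes to reach world p"
    o=bot.get_obs(); return rot().T@(np.asarray(p)-o['ee_pos'])*100
E
python3 - <<'E'
from h import *
Rm=rot();print(Rm.round(3))
for k in 'xyz': pass
print('z yaw',np.degrees(np.arctan2(Rm[1,2],Rm[0,2])))
print(shift([0.50,-0.22,0.32]))
E
```

```text
[[-0.     0.957  0.291]
 [ 0.001  0.291 -0.957]
 [-1.    -0.    -0.001]]
z yaw -73.05331312492017
[ -8.90582262  41.41720563 -19.37323444]
```

Request:
play_rows:
  rows:
    - [[-9,20,-10],-15,8.5]
    - [[-9,54,-26],-40,8.5]
    - [[-9,54,-26],-40,8.5]
    - [[-9,54,-26],-40,8.5]
    - [[-9,54,-26],-40,8.5]
    - [[-9,54,-26],-40,8.5]
    - [[-9,54,-26],-40,8.5]
    - [[-9,54,-26],-40,8.5]
    - [[-9,54,-26],-40,8.5]
    - [[-9,54,-26],-40,8.5]
    - [[-9,54,-26],-40,8.5]
    - [[-9,54,-26],-40,8.5]

```text
time: 1.15
ee_pos: [0.5239, -0.1901, 0.3073]
tcp_rot: [-127.6, 90.0, -160.7]
wrist_force: [0.1, -1.4, -0.2]
opening: 0.0849
```

```bash
python3 - <<'E'
from h import *
Rm=rot();print('z yaw',np.degrees(np.arctan2(Rm[1,2],Rm[0,2])), shift([0.60,-0.12,0.32]))
E
```

```text
z yaw -33.04231194591234 [-1.26857655 10.02575778  2.55250346]
```

Request:
play_rows:
  rows:
    - [[-1,4,1],0,8.5]
    - [[-1,8,2],0,8.5]
    - [[-1,10,2.5],0,8.5]
    - [[-1,10,2.5],0,8.5]
    - [[-1,10,2.5],0,8.5]

```text
time: 1.57
ee_pos: [0.5989, -0.1208, 0.316]
tcp_rot: [-154.1, 89.9, 172.9]
wrist_force: [0.0, -0.5, 0.6]
opening: 0.0852
```

```bash
python3 - <<'E'
from h import *
o=bot.get_obs();np.save('pics/o1.npy',o,allow_pickle=True);print(o['ee_pos'],abs(o['qd']).max())
p,d=snap('wrist','w1')
cv2.imwrite('pics/w1b.png',cv2.resize(p,(800,600),interpolation=cv2.INTER_CUBIC))
E
```

```text
[ 0.59892974 -0.12078728  0.31601196] 2.1336751260054414
```

View pics/w1b.png

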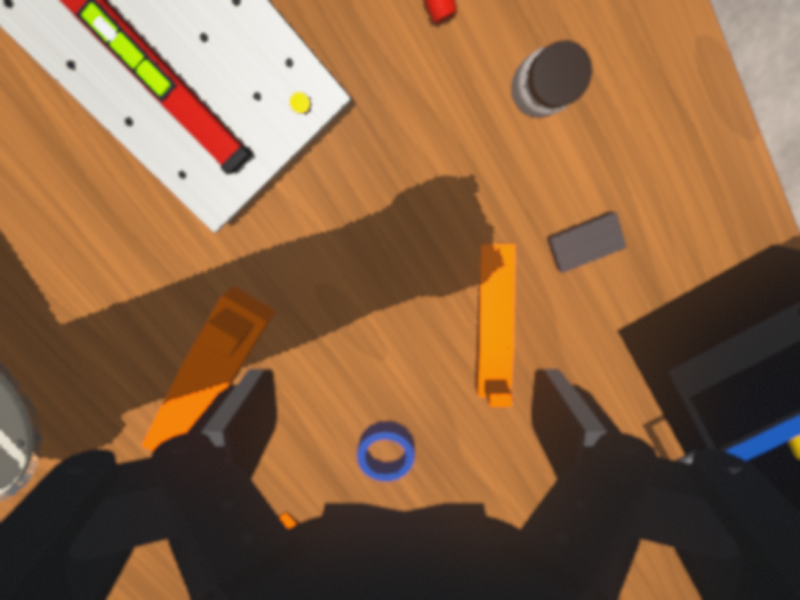

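```bash
python3 - <<'E'
from h import *
p=cv2.imread('pics/w1.png')
crop(p,280,140,80,130,4.6,'w1wedge'); crop(p,30,0,210,155,3.8,'w1plate')
E
```

```text
(no output)
```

View pics/w1wedge.png

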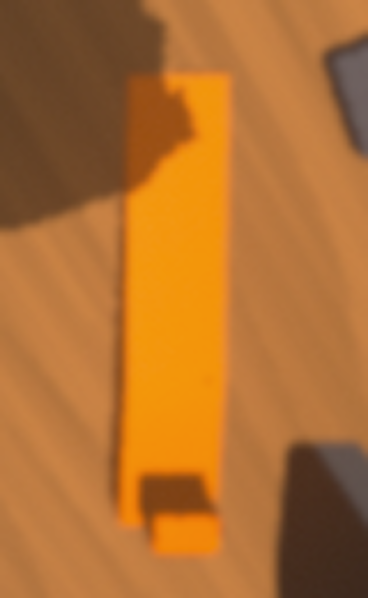

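View pics/w1plate.png

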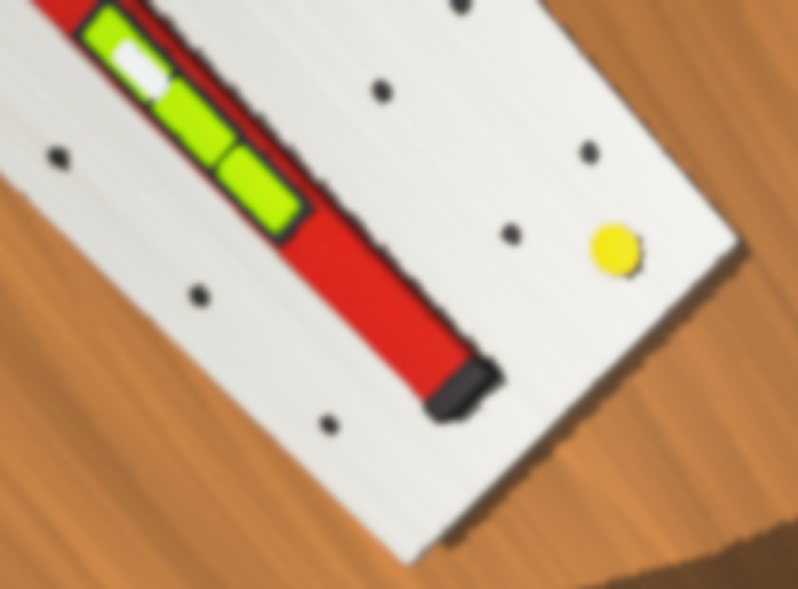

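```bash
python3 - <<'E'
from h import *
o=np.load('pics/o1.npy',allow_pickle=True).item(); TM=pose('wrist',o)
w=lambda u,v:(280+(u+.5)/4.6-.5,140+(v+.5)/4.6-.5)
q=lambda u,v:(30+(u+.5)/3.8-.5,(v+.5)/3.8-.5)
yaw=lambda a,b:np.degrees(np.arctan2(*(b-a)[1::-1]))
L=onz(w(153,534),.056,TM);Rr=onz(w(220,534),.056,TM)
print('tab w',np.linalg.norm(L-Rr)); tab=onz(w(186.5,534),.056,TM)
t=onz(w(180.5,73),.002,TM);print('tab',tab,'toe',t,'len',np.linalg.norm((t-tab)[:2]),'yaw',yaw(tab,t),'toe w',np.linalg.norm(onz(w(130,73),.002,TM)-onz(w(231,73),.002,TM)))
c1=onz(q(741,240),.041,TM);c2=onz(q(410,563),.041,TM)
e1=onz(q(540,0),.0435,TM);f1=onz(q(0,175),.046,TM)
print('corner',c1,c2,'w',np.linalg.norm(c1-c2),'yaws',yaw(c1,e1),yaw(c2,f1),yaw(c1,c2)-90)
for z in (.042,.046,.05): print('head',onz(q(615,250),z,TM))
y=np.radians(np.mean([yaw(c1,e1),yaw(c2,f1),yaw(c1,c2)-90]));print(np.degrees(y))
ux=np.array([np.cos(y),np.sin(y)]);uy=np.array([-ux[1],ux[0]])
m=(c1+c2)[:2]/2
print('stand origin',m+.145*ux,'foot pred',m+.025*ux-.055*uy)
a=[onz(q(*k),.073,TM) for k in [(93,22),(295,223)]];print('vial',(a[0]+a[1])/2,np.linalg.norm(a[0]-a[1]),yaw(a[1],a[0]))
b=[onz(q(*k),.073,TM) for k in [(118,50),(162,90)]];mm=(a[0]+a[1])/2;print('bubble',((b[0]+b[1])/2-mm)[:2]@ux,np.linalg.norm(b[0]-b[1]))
# depth check
d=np.load('pics/w1.npy');C=cloud(d,TM)
for n,uv in [('tab',w(186,534)),('plate',q(600,330)),('head',q(615,250)),('floor',q(700,450)),('toe',w(180,80)),('thick',w(185,430))]: print(n,C[int(round(uv[1])),int(round(uv[0]))].round(4))
E
```

```text
tab w 0.02352268296493303
tab [ 0.59320363 -0.31058146  0.056     ] toe [ 0.67611303 -0.18113931  0.002     ] len 0.15371805508048433 yaw 57.35990489683007 toe w 0.036029292693327476
corner [0.62732548 0.01136655 0.041     ] [ 0.45148311 -0.0138841   0.041     ] w 0.17764609381736948 yaws 98.306953374742 99.44757350587425 -261.82829257399203
head [0.58728527 0.03315885 0.042     ]
head [0.58777179 0.03227847 0.046     ]
head [0.58825831 0.03139809 0.05      ]
-21.35792189779193
stand origin [ 0.6744462  -0.05406675] foot pred [ 0.54265677 -0.06158639]
vial [0.49963274 0.12998962 0.073     ] 0.07999683813912804 100.38739296339446
bubble -0.01172619472312893 0.016370673999850892
tab [ 0.5927 -0.3109  0.056 ]
plate [0.5672 0.0146 0.0415]
head [0.5886 0.0312 0.0543]
floor [ 0.5658 -0.0388 -0.0009]
toe [ 0.6752 -0.1837  0.001 ]
thick [ 0.6106 -0.293   0.023 ]
```

```bash
python3 - <<'E'
from h import *
Rm=rot();print('z yaw',np.degrees(np.arctan2(Rm[1,2],Rm[0,2])), shift([0.593,-0.3108,0.10]),shift([0.593,-0.3108,0.029]))
print(Rm.round(4))
E
```

```text
z yaw -33.00371113551335 [ 21.65909321 -16.13694267   9.88210669] [ 28.75908812 -16.13229758   9.88923161]
[[-1.200e-03  5.447e-01  8.386e-01]
 [-0.000e+00  8.386e-01 -5.447e-01]
 [-1.000e+00 -7.000e-04 -1.000e-03]]
```

Request:
play_rows:
  rows:
    - [[3,-3,2],0,5]
    - [[6,-6,4],0,5]
    - [[9,-9,6],0,5]
    - [[12,-12,7.5],-0.4,5]
    - [[15,-14,9],-0.4,5]
    - [[18,-16.1,9.9],-0.4,5]
    - [[20,-16.1,9.9],-0.4,5]
    - [[21.6,-16.1,9.9],-0.4,5]
    - [[21.6,-16.1,9.9],-0.4,5]
    - [[21.6,-16.1,9.9],-0.4,5]

```text
time: 2.45
ee_pos: [0.5921, -0.3114, 0.1013]
tcp_rot: [-173.2, 89.9, 154.0]
wrist_force: [-0.3, -0.5, 0.2]
opening: 0.0504
```

```bash
python3 - <<'E'
from h import *
o=bot.get_obs();TM=pose('wrist',o)
p,d=snap('wrist','w2')
for P in ([.593,-.3108,.056],[.6751,-.1815,.002]): 
    uv=proj(P,TM);print(uv);cv2.circle(p,tuple(int(round(k)) for k in uv),2,(255,0,0),-1)
cv2.imwrite('pics/w2b.png',cv2.resize(p,(800,600),interpolation=cv2.INTER_CUBIC))
Rm=rot();print('z yaw',np.degrees(np.arctan2(Rm[1,2],Rm[0,2])),o['ee_pos'],shift([0.593,-0.3108,0.029]))
E
```

```text
[260.80039879 209.12030401]
[259.77670857 -10.36789529]
z yaw -32.70740848700232 [ 0.59210505 -0.31141565  0.10128586] [ 7.38672617  0.03992725 -0.04755477]
```

View pics/w2b.png

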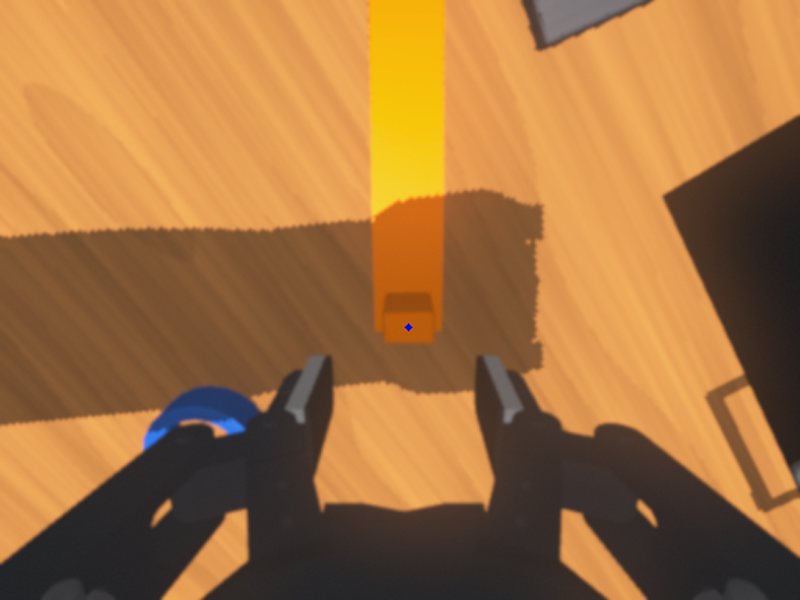

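Wedge C (top 314,171) is the right one: tab to toe measures 154 mm, while A (283,244) and B (362,261) are about 220 mm. The marker sits on the tab centre (408,327), so I'm going down to grasp it.

Request:
play_rows:
  rows:
    - [[2.5,0,0],0,5]
    - [[5,0,0],0,5]
    - [[6.5,0,0],0,5]
    - [[7.2,0,0],0,5]
    - [[7.2,0,0],0,5]
    - [[7.2,0,0],0,5]

```text
time: 3.0
ee_pos: [0.5942, -0.3109, 0.0312]
tcp_rot: [5.1, 89.9, -27.6]
wrist_force: [-0.2, -0.2, 1.4]
opening: 0.0498
```

Request:
play_rows:
  rows:
    - [[0,0,0],0,3]
    - [[0,0,0],0,2]
    - [[0,0,0],0,2]
    - [[0,0,0],0,2]
    - [[0,0,0],0,2]
  squeeze: 40

```text
time: 3.42
ee_pos: [0.5944, -0.3112, 0.0311]
tcp_rot: [6.4, 89.8, -26.2]
wrist_force: [0.2, 0.4, 6.8]
opening: 0.0231
```

```bash
python3 - <<'E'
from h import *
o=bot.get_obs();Rm=rot();print('z yaw',np.degrees(np.arctan2(Rm[1,2],Rm[0,2])),o['ee_pos'],o['wrist_force'],o['opening'])
p,d=snap('wrist','w3')
cv2.imwrite('pics/w3b.png',cv2.resize(p,(800,600)))
a=np.radians(98.5);ux=np.array([np.cos(a),np.sin(a)])
f=np.array([.589,.031])
for k in (.175,.154+.02): 
    print(k,f-k*ux,shift([*(f-k*ux),o['ee_pos'][2]]))
E
```

```text
z yaw -32.65193663331426 [ 0.59435947 -0.31118344  0.03112945] [0.16493097 0.42231145 6.82619387] 0.023102534011735697
0.175 [ 0.61486665 -0.14207778] [-1.37879364e-02  1.53439139e+01 -7.39468488e+00]
0.174 [ 0.61471884 -0.14108876] [-1.39573611e-02  1.54192119e+01 -7.46048903e+00]
```

View pics/w3b.png

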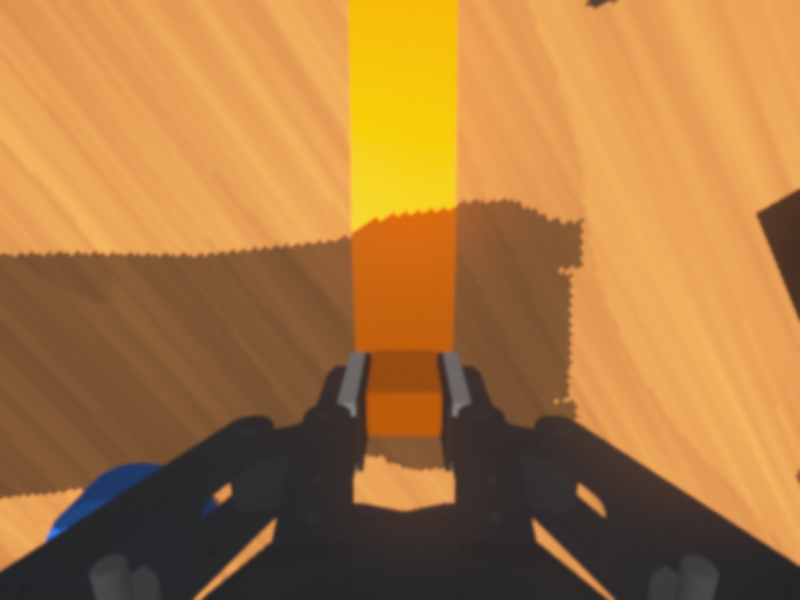

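Request:
play_rows:
  rows:
    - [[0,0.7,-0.3],-4,2]
    - [[0,1.8,-0.8],-8,2]
    - [[0,3.2,-1.4],-12,2]
    - [[0,4.6,-2.0],-16,2]
    - [[0,6.0,-2.6],-20,2]
    - [[0,7.4,-3.2],-24,2]
    - [[0,8.8,-3.8],-28,2]
    - [[0,10.2,-4.4],-32,2]
    - [[0,11.6,-5.0],-36,2]
    - [[0,12.8,-5.5],-39.5,2]
    - [[0,13.5,-5.75],-41.1,2]
    - [[0,13.5,-5.75],-41.1,2]

```text
time: 4.47
ee_pos: [0.6192, -0.1649, 0.0311]
tcp_rot: [-18.5, 89.8, -9.9]
wrist_force: [0.3, 2.7, 5.1]
opening: 0.023
```

```bash
python3 - <<'E'
from h import *
o=bot.get_obs();Rm=rot();print('z yaw',np.degrees(np.arctan2(Rm[1,2],Rm[0,2])),o['ee_pos'],o['wrist_force'],o['opening'])
TM=pose('wrist',o)
p,d=snap('wrist','w4')
a=np.radians(98.5);ux=np.array([np.cos(a),np.sin(a)])
f=np.array([.589,.031]);P=o['ee_pos'][:2]-f;print('along',P@ux,'lat',P@[-ux[1],ux[0]])
for q in [[*f,.054]]+[[*(f-k*ux),0] for k in (.03,.05,.07)]:
    u=proj(q,TM);cv2.circle(p,tuple(int(round(k)) for k in u),2,(255,0,0),-1)
cv2.imwrite('pics/w4b.png',cv2.resize(p,(800,600)))
p,d=snap('top','t4');crop(p,170,130,200,110,4,'t4c')
E
```

```text
z yaw 8.639050333700505 [ 0.61920043 -0.16492854  0.03113416] [0.28239656 2.65635158 5.09030936] 0.0230498129332057
along -0.19824033720647652 lat -0.0009086213175797755
```

View pics/w4b.png

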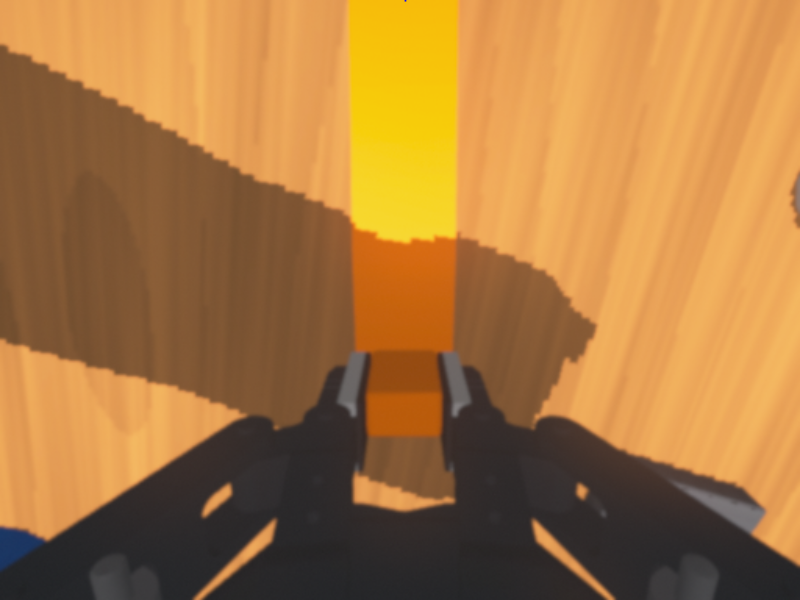

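View pics/t4c.png

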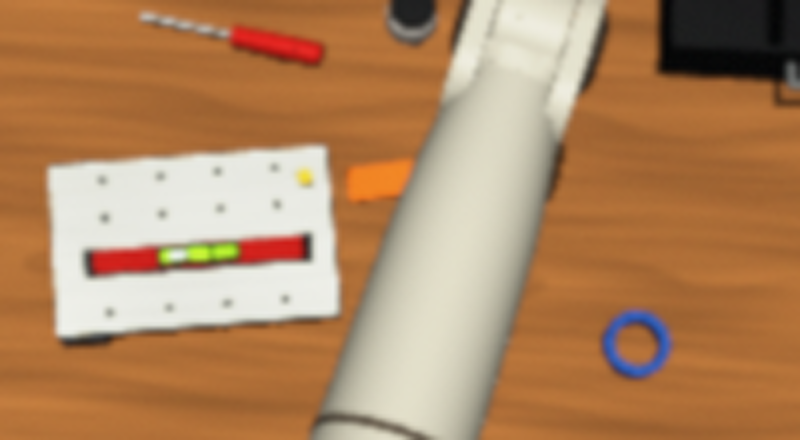

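Request:
play_rows:
  rows:
    - [[0,0.5,-0.05],0,2]
    - [[0,1,-0.1],0,2]
    - [[0,1.5,-0.1],0,2]
    - [[0,2,-0.1],0,2]
    - [[0,2.5,-0.1],0,2]
    - [[0,3,-0.1],0,2]
    - [[0,3.4,-0.1],0,2]
    - [[0,3.8,-0.1],0,2]
    - [[0,4.0,-0.1],0,2]
    - [[0,4.2,-0.1],0,2]
    - [[0,4.2,-0.1],0,2]

```text
time: 5.48
ee_pos: [0.6119, -0.1252, 0.0311]
tcp_rot: [-35.2, 89.8, -26.8]
wrist_force: [-0.2, -1.9, 5.8]
opening: 0.023
```

```bash
cat > chk.py <<'E'
from h import *
import sys
n=sys.argv[1]
o=bot.get_obs();Rm=rot()
a=np.radians(98.5);ux=np.array([np.cos(a),np.sin(a)])
f=np.array([.589,.031]);P=o['ee_pos'][:2]-f;print('t',o['time'],'zyaw',np.degrees(np.arctan2(Rm[1,2],Rm[0,2])).round(2),'along',P@ux,'lat',P@[-ux[1],ux[0]],'z',o['ee_pos'][2],'F',o['wrist_force'].round(1),'T',o['torque'].round(2),'open',o['opening'])
A,_=snap('top','t'+n);B,_=snap('side','s'+n)
k=12
c1=cv2.resize(A[180:200,195:252],None,fx=k,fy=k,interpolation=cv2.INTER_CUBIC)
c2=cv2.resize(B[145:215,235:345],None,fx=6.2,fy=5,interpolation=cv2.INTER_CUBIC)[:, :684]
cv2.imwrite('pics/c%s.png'%n,np.vstack([c1,cv2.resize(c2,(684,350))]))
E
python3 chk.py 5
```

```text
t 5.4833 zyaw 8.44 along -0.15783205575520728 lat 0.0004842798436680147 z 0.031122167545868867 F [-0.2 -1.9  5.8] T [-0.38  0.1   0.04] open 0.022972220418222257
```

View pics/c5.png

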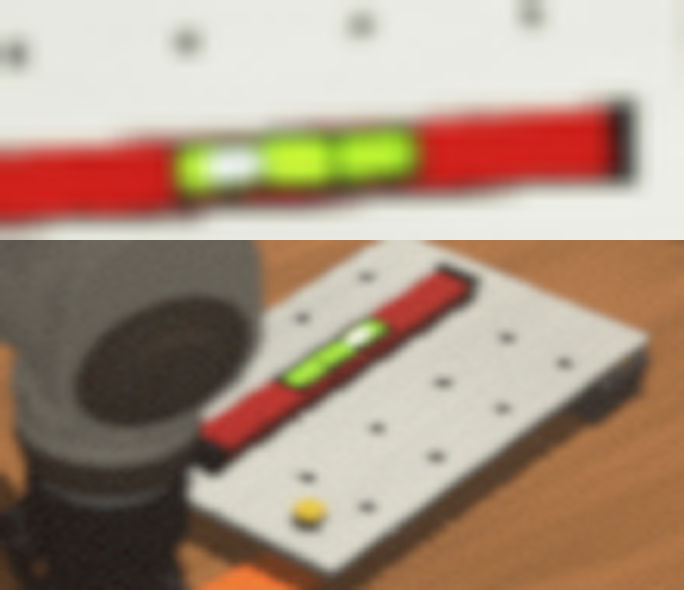

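Request:
play_rows:
  rows:
    - [[0,0.2,0.05],0,2]
    - [[0,0.4,0.05],0,2]
    - [[0,0.6,0.05],0,2]
    - [[0,0.8,0.05],0,2]
    - [[0,1.0,0.05],0,2]
    - [[0,1.2,0.05],0,2]
    - [[0,1.4,0.05],0,2]
    - [[0,1.6,0.05],0,2]
    - [[0,1.8,0.05],0,2]
    - [[0,2.0,0.05],0,2]

```text
time: 6.42
ee_pos: [0.6094, -0.1057, 0.0311]
tcp_rot: [-40.4, 89.8, -32.0]
wrist_force: [1.0, -3.9, 6.0]
opening: 0.023
```

Request:
play_rows:
  rows:
    - [[0,0.2,0],0,2]
    - [[0,0.4,0],0,2]
    - [[0,0.6,0],0,2]
    - [[0,0.8,0],0,2]
    - [[0,1.0,0],0,2]

```text
time: 6.83
ee_pos: [0.608, -0.0962, 0.0311]
tcp_rot: [-49.0, 89.7, -40.6]
wrist_force: [1.3, -10.6, 5.5]
opening: 0.0235
```

```bash
python3 chk.py 6
```

```text
t 6.8333 zyaw 8.4 along -0.12863012067960047 lat -3.0710676402222484e-05 z 0.03110641865027809 F [  1.3 -10.6   5.5] T [-1.99 -0.21  0.05] open 0.02345618128961143
```

View pics/c6.png

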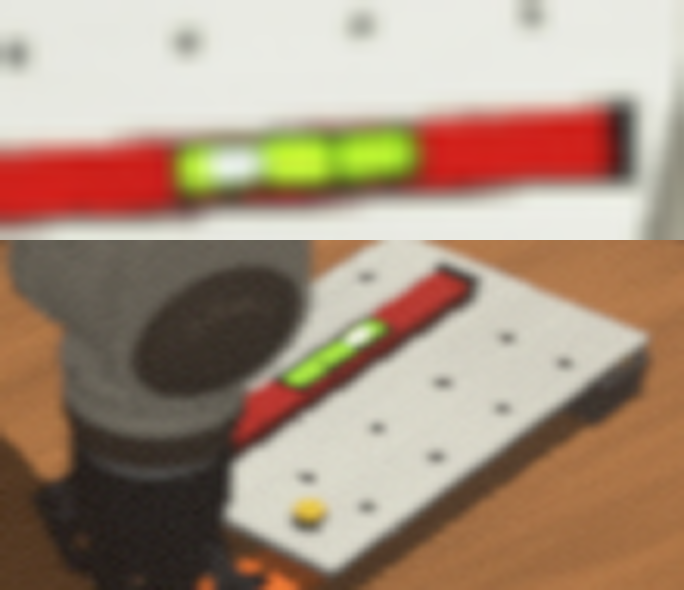

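Request:
play_rows:
  rows:
    - [[0,0.2,0],0,2]
    - [[0,0.4,0],0,2]
    - [[0,0.6,0],0,2]
    - [[0,0.8,0],0,2]
    - [[0,1.0,0],0,2]
    - [[0,1.0,0],0,2]
  squeeze: 60

```text
time: 7.43
ee_pos: [0.607, -0.0877, 0.0312]
tcp_rot: [-58.8, 89.6, -50.5]
wrist_force: [3.0, -12.4, 4.1]
opening: 0.0224
```

```bash
python3 chk.py 7
```

```text
t 7.4333 zyaw 8.33 along -0.12006831039013743 lat -0.00020522016367506313 z 0.03123755128145339 F [  3.  -12.4   4.1] T [-2.28 -0.48 -0.07] open 0.02241926134570346
```

View pics/c7.png

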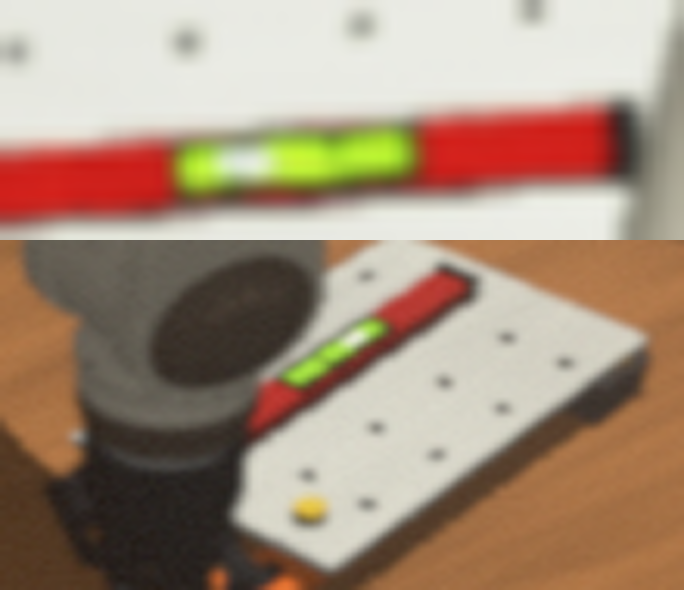

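Request:
play_rows:
  rows:
    - [[0,0.2,0],0,2]
    - [[0,0.4,0],0,2]
    - [[0,0.6,0],0,2]
    - [[0,0.8,0],0,2]
    - [[0,1.0,0],0,2]
    - [[0,1.2,0],0,2]
    - [[0,1.4,0],0,2]
    - [[0,1.6,0],0,2]
    - [[0,1.8,0],0,2]
    - [[0,2.0,0],0,2]
    - [[0,2.0,0],0,2]

```text
time: 8.45
ee_pos: [0.604, -0.0678, 0.0312]
tcp_rot: [-57.4, 89.6, -49.1]
wrist_force: [3.4, -11.8, 4.5]
opening: 0.0229
```

```bash
python3 chk.py 8
```

```text
t 8.45 zyaw 8.32 along -0.0999827373054608 lat -0.0002635567972071402 z 0.03120704039505269 F [  3.4 -11.8   4.5] T [-2.07 -0.31 -0.02] open 0.022933820245111963
```

View pics/c8.png

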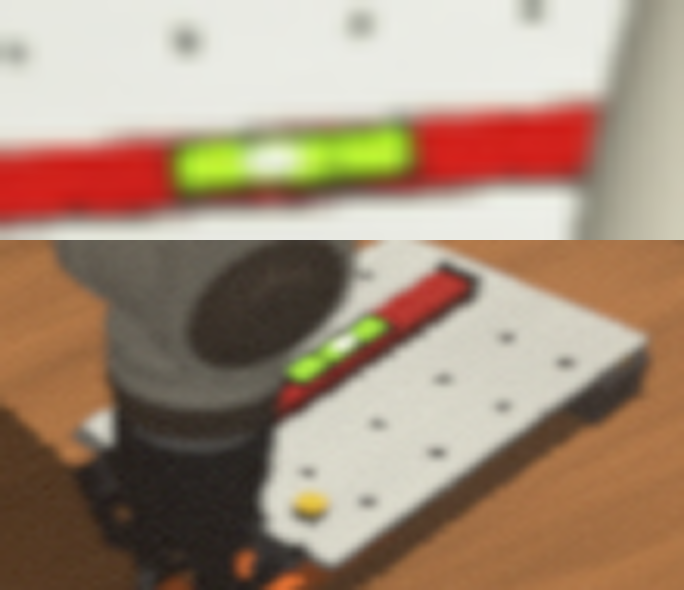

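Request:
play_rows:
  rows:
    - [[0,0.2,0],0,2]
    - [[0,0.4,0],0,2]
    - [[0,0.6,0],0,2]
    - [[0,0.8,0],0,2]
    - [[0,1.0,0],0,2]
    - [[0,1.2,0],0,2]
    - [[0,1.3,0],0,2]
    - [[0,1.3,0],0,2]

```text
time: 9.22
ee_pos: [0.6021, -0.0551, 0.0312]
tcp_rot: [-58.3, 89.6, -50.0]
wrist_force: [2.9, -13.6, 4.8]
opening: 0.0229
```

```bash
python3 chk.py 9
```

```text
t 9.2167 zyaw 8.32 along -0.08705657274553942 lat -0.00026628453036595784 z 0.031178714683731793 F [  2.9 -13.6   4.8] T [-2.37 -0.36  0.02] open 0.022855437345550202
```

View pics/c9.png

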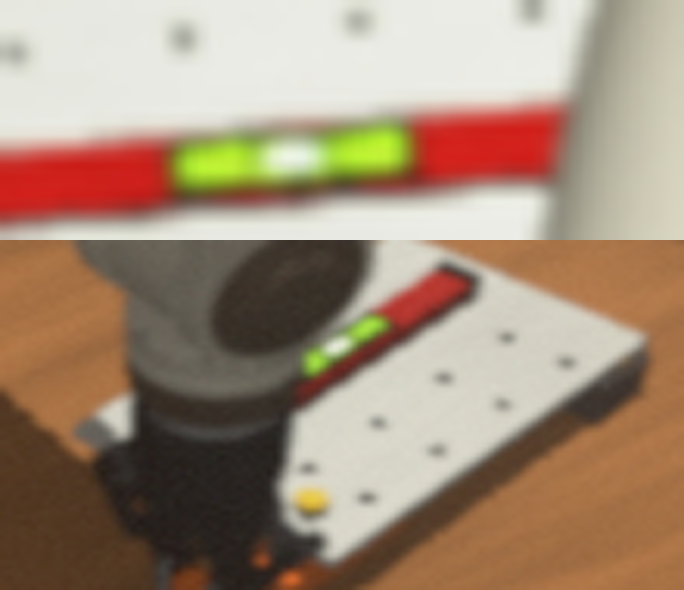

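Request:
play_rows:
  rows:
    - [[0,0,0],0,3]
    - [[0,0,0],0,4]
    - [[0,0,0],0,5]
    - [[0,0,0],0,5]
    - [[0,0,0],0,5]
    - [[-0.5,0,0],0,5]
    - [[-1.5,0,0],0,5]
    - [[-3,0,0],0,5]
    - [[-5,0,0],0,5]
    - [[-7,0,0],0,5]
    - [[-9,0,0],0,5]
    - [[-9,0,0],0,5]

```text
time: 10.32
ee_pos: [0.6023, -0.0524, 0.1247]
tcp_rot: [-12.9, 89.6, -4.4]
wrist_force: [0.9, -0.2, 0.9]
opening: 0.0498
```

```bash
python3 - <<'E'
from h import *
print(bot.get_obs()['ee_pos'],bot.get_obs()['wrist_force'],shift([0.53,-0.03,.27]))
E
```

```text
[ 0.60225921 -0.05241231  0.12474699] [ 0.87473932 -0.21587925  0.85340678] [-14.57407442   3.25797793  -6.72334364]
```

Request:
play_rows:
  rows:
    - [[-4,0,0],0,5]
    - [[-7,0,0],0,5]
    - [[-10,1,-1],0,5]
    - [[-13,3,-2],0,5]
    - [[-14,5,-4],0,5]
    - [[-14,7,-5],0,5]
    - [[-14,9,-6],0,5]
    - [[-14,9,-6],0,5]
    - [[-14,9,-6],0,5]
    - [[-14,9,-6],0,5]

```text
time: 11.15
ee_pos: [0.5281, 0.0277, 0.2594]
tcp_rot: [-30.8, 90.0, -22.3]
wrist_force: [-0.5, 0.2, -0.8]
opening: 0.0503
```

```bash
python3 - <<'E'
from h import *
o=bot.get_obs();print(o['time'],o['ee_pos'],o['wrist_force'])
p,d=snap('wrist','w10');cv2.imwrite('pics/w10b.png',cv2.resize(p,(800,600),interpolation=cv2.INTER_CUBIC))
TM=pose('wrist',o);u=proj([.4996,.13,.073],TM);print(u)
x,y=int(u[0]),int(u[1]);crop(p,max(0,x-50),max(0,y-35),100,60,8,'w10c')
E
```

```text
11.15 [0.52809173 0.0277368  0.25937128] [-0.52630201  0.19927058 -0.84054279]
[247.15382222  73.65454   ]
```

View pics/w10b.png

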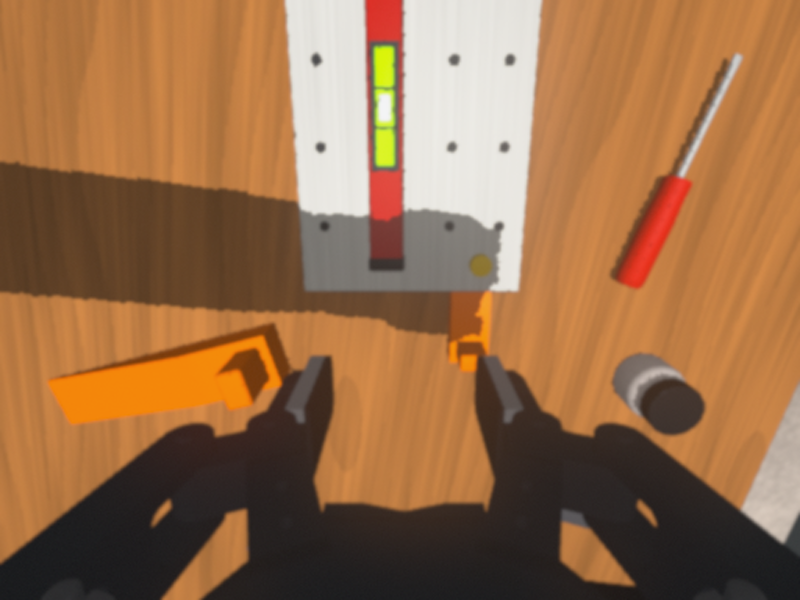

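View pics/w10c.png

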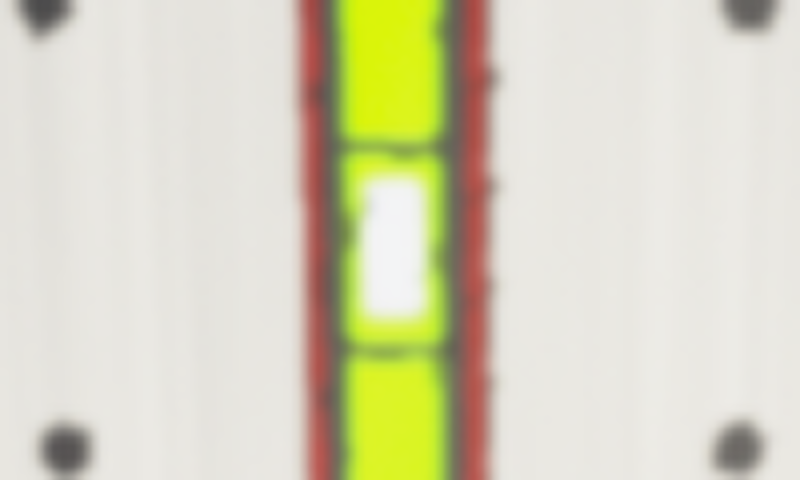

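Between the lines at 148 and 350 in the crop (middle 249), the bubble sits centred at 248.5, so it reads about 0. I'll check the bystanders, then hand in.

```bash
python3 - <<'E'
from h import *
p,d=snap('side','s11');a=cv2.imread('pics/side0.png')
x=cv2.absdiff(p,a).max(2)
def D(x0,y0,x1,y1): return float(x[y0:y1,x0:x1].mean())
print('packer',D(242,270,272,300),'tub',D(290,240,318,275),'driver',D(310,210,366,240),'tape',D(150,220,182,248),'wedgeA',D(160,168,232,202),'ref',D(330,270,400,340))
crop(p,100,130,280,200,2.8,'s11c')
print(bot.get_obs()['wrist_force'])
E
```

```text
packer 3.6055555555555556 tub 3.8622448979591835 driver 4.492261904761905 tape 4.128348214285714 wedgeA 15.488562091503267 ref 3.473469387755102
[-0.08429122  0.19429886  0.02096252]
```

View pics/s11c.png

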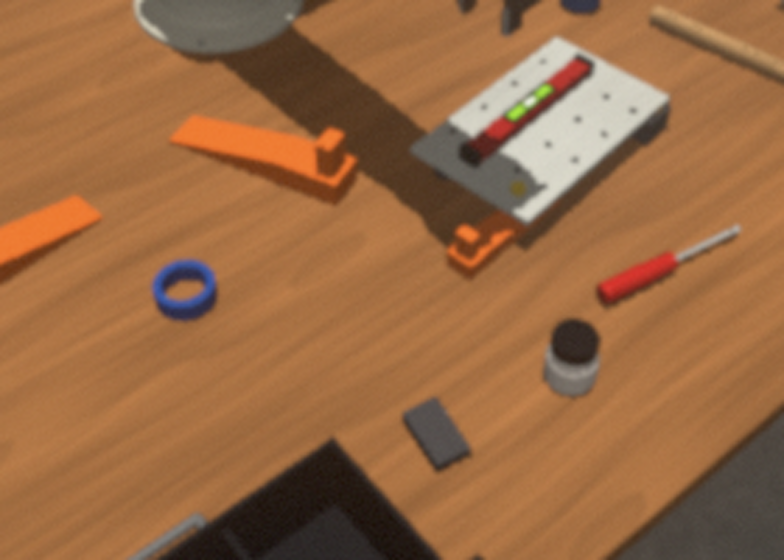

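```bash
python3 -c "
from h import *
print(bot.job_done())"
```

```text
the job is handed in; nothing more can be done
None
```

The wedge is under the jack foot and carrying the plate, with the bubble centred between its lines. I took the 168 mm orange wedge (tab to toe measured 154 mm; the other two are about 220 mm) by its tab. I slid it flat on the bench, toe first under the foot, and pushed in small steps at 2 mm per row. Then I let go and lifted clear, and the job is handed in at about 11 s.

- **Bubble:** after release the wrist camera showed it within about 0.1 mm of the middle of the two lines. It never went past centre in any picture; I checked between pushes, not during them.
- **Forces:** at the end of each push the wrist force read up to about 14 N, and it was about 0 N once clear.
- **Other things:** the packer, tub, screwdriver and tape roll were unchanged in the side view. The image around the nearer large wedge differed, apparently from the arm's shadow, as its tab was at the same pixel (218,182) before and after. I did not separately compare the hammer, the can or the other large wedge; the arm never went near the hammer or the can.

No check failed or disagreed.

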